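Gauge the seat depth of a clamped sleeve and hold the gauge under the bench magnifier

ROBOT

A 6-joint arm with a two-finger parallel gripper is mounted at the origin on the work surface; the furniture and walls round the work are solid. World frame = base frame: x ahead of the robot, y to its left, z up, the work surface at z = 0. Lengths are in m, angles in rad, forces in N, time in s.
With the tool pointing down it reaches from about 0.275 to 1 m from the base axis. Payload 8.4 kg.
Tool frame: the origin (TCP) lies on the centre line of the jaws, within the pads' length; the fingertips stand 17 mm ahead of it and the grasp point (between the pads) lies 2 mm behind it (bot.tcp_to_tips is the z of the fingertips in the tool frame, in m); z points along the fingers, y is the line along which they close (so a half turn about z gives the same grasp; the last joint's range is limited). The gripper opens to 85 mm and grips with 20 to 120 N. Pads are 22 mm wide; open, the fingers measure 114 mm over their backs; the gripper's body (76 mm by 85 mm) begins 54 mm behind the grasp point. The pads swing forward as they close: fully open they stand 13 mm farther back than shut.
Start: joints at [1.108, 0.353, 1.633, -0, 1.155, -0.002], TCP at [0.278, 0.56, 0.248] pointing down, gripper open.
Joint ranges: [-2.63, 2.63], [-0.92, 2.1], [0.06, 2.66], [-1.3, 4.44], [0, 2.69], [-3.02, 3.02]. Speed limits (rad/s): [2.22, 2.22, 2.79, 3.14, 3.14, 3.14].

INTERFACE

Orientations are given as a unit quaternion [x, y, z, w].
In Python, from workcell import bot, hand, kinematics, get_obs, vision, hand_in gives the robot as it stands. The module is installed in compiled form; this text tells all that it offers. Calls block until the motion is done:
- bot.reach(position, orientation): joint-space move of the TCP to a pose.
- bot.servo_line(position, ori=None, velocity=0.15): straight line of the TCP; ori=None keeps the orientation; velocity is the mean speed in m/s.
- bot.goto_joints(angles): joint-space move.
- hand.move_gripper(opening, strength=None): finger opening in m; strength is the grip in N (None keeps the last); returns when the fingers have stopped.
- bot.dwell(seconds).
- kinematics.solve_ik(position, orientation): joint angles nearest the present ones, or None.
- get_obs(): the state.
- vision.read_camera(name): name is "scene" or "top" or "wrist"; returns a dict with "frame" (384x512x3 uint8, red, green, blue), "intrinsics" (3x3 intrinsics, pixels), "view" (4x4, takes a point from world to camera coordinates). Camera axes: x right, y down, z forward; pixel columns grow to the right and rows downward; lengths in m; the calibration is good to about 2 mm. A picture is of the moment at which its call begins. There is no depth.
A pose or a line that the arm cannot do raises bot.IKError and nothing moves.
- hand_in(): hands the job in; it is judged then, once.
The state is a dict: "time_s": time; "joint_pos": joint angles; "joint_vel": joint speeds; "joint_efforts": joint torques, N m; "position": TCP position; "orientation": TCP orientation; "wrist_force": force on the tool from outside, world axes, zero at the start; "ft_torque": the same for the moment, N m; "gripper_width": finger opening in m; "grip_force": force on a finger pad.
Only numpy, scipy, OpenCV 4.12 (cv2) and the standard library are available. Lean on these libraries where they do the work, as an engineer would, in place of code of your own. Each camera call takes 0.05 s, during which the arm holds its last target. There are 200 camera calls.

TASK

First tip the bench magnifier's raised lens down until it is level. Then take the depth gauge from its cradle, push it into the sloping sleeve until its collar stops flat against the sleeve's mouth, so that its sliding feeler takes the depth, and draw it out again without disturbing the feeler. Finish holding the gauge level and still with the tip of its feeler close under the middle of the lens, clear of the glass, and do not let go; leave the loose valve body, the bottle and the cup where they stand.

Things in the scene. Friction and masses are not known exactly. Their poses are not given: they have to be found in the camera images.
- lens_head (a joint): tilt of the magnifier's round lens head about the horizontal arm that carries it (the axis runs through the lens centre). 0 = lens level; positive = the edge with the tab raised; range -0.7 to 1.2 rad. A friction hinge: it stays where it is left, and about 2 N at the tab (0.12 N m) moves it.
- lens_centre (a point): centre of the lens, on the tilt axis, 215 mm above the bench. The lens ring is 90 mm in diameter, 12 mm thick. This frame turns with the head: z square to the lens (up when level), -x to the tab, -y along the tilt axis to the horizontal arm that carries the head from the magnifier's 12 mm post, 140 mm to the right seen from the robot.
- lens_tab (a point): middle of the top face of the tab on the lens ring, 60 mm from the lens centre; the tab is 18 mm wide, 8 mm thick and sticks out 23 mm from the ring, to 68 mm from the lens centre. Same axes as lens_centre.
- gauge: steel depth gauge, 0.14 kg, resting tip down at 20 degrees. Origin on its axis at the collar's front face (that stops on the sleeve); x along it to the tip, y level. Diameters: collar 30 mm, x -6 to 0; rod 10 mm, x 0 to 75 mm; flat-sided handle (grip here) 14 mm wide (y), 20 mm high (z), x -65 to -12 mm; neck 10 mm, x -81 to -65 mm; end knob 18 mm to x -88 mm.
- gauge_grip (a point): middle of the gauge's handle, 38.5 mm behind the collar's front face; same axes as gauge.
- gauge_feeler (a joint): how far the thin graduated feeler (6 mm diameter, round end) is pushed back into the rod: 0 = fully out (tip 100 mm ahead of the collar face), up to 0.022 m. It slides with 1.5 N of friction and stays where it is pushed; with the collar seated in this sleeve it is pushed back to 0.014 m.
- feeler_tip (a point): end of the feeler, on the gauge's axis; same axes as gauge.
- gauge_cradle: fixed cradle: base plate 172 x 52 x 10 mm with two notched forks, 9 mm thick, 34 mm wide (y), square to the gauge, that hold it by its rod (45 mm ahead of the collar face) and its neck (72 mm behind it); fork tips stand 8 mm above the gauge's axis, the collar face 72 mm above the bench. Origin on the bench below the collar face, x level along the gauge, which lifts straight out.
- sleeve_block: fixed angle block with the aluminium sleeve clamped on it; origin at the centre of the underside of its base plate (125 x 92 x 12 mm). The sleeve leans 25 degrees above level towards the block's -x side: going into it, the axis runs along (cos 25, 0, -sin 25) in this frame.
- sleeve_mouth (a point): centre of the sleeve's open upper end, 95 mm above the bench; same axes as sleeve_block. Bore 14 mm in diameter and 86 mm deep; the mouth's flat face is 34 mm in diameter outside. The sleeve's lower body and clamps stay within 27 mm of its axis.
- loose_valve_body: bystander: cast zinc valve body 34 x 35 x 53 mm, standing on the bench; origin under its centre
- threadlock: bystander: small red bottle with a black cap, 33 mm diameter, 97 mm high, standing on the bench; origin under its centre
- cup: bystander: small cream plastic cup, 69 mm diameter, 53 mm high, standing on the bench; origin under its centre
- air_prep: obstacle: compressed-air unit fixed to the blue post on the left, 0.38 to 0.55 m above the bench, about 0.37 m ahead of the robot; its red lever reaches to y = -0.135 m at x = 0.34 m, 0.49 m above the bench. Keep the forearm to the right of it.

How it is judged:
On the way, in this order (a step that is already met when the one before it is completed fails the run):
1. the lens is level within 8 degrees (value of joint lens_head between -0.14 and 0.14 rad), for 0.2 s.
2. the gauge is in the sleeve, its collar stopped flat on the mouth (distance between gauge and sleeve_mouth below 0.004 m and value of joint gauge_feeler above 0.0125 m), for 0.2 s.
3. the gauge is drawn out of the sleeve (z of feeler_tip in the frame of sleeve_mouth above 0.02 m), for 0.1 s.
At the end, for the whole second after the job is handed in: Held in the fingers and still: gauge level within 8 degrees, feeler tip within 20 mm of the lens centre seen from above and 20 to 130 mm below it, touching nothing else; the feeler still at the depth taken (12 to 16.5 mm pushed in); lens level within 8 degrees (all of step 1 and horizontal distance between feeler_tip and lens_centre below 0.02 m and z of feeler_tip in the frame of lens_centre between -0.13 and -0.02 m and angle between gauge's own x axis and vertical between 1.431 and 1.711 rad and value of joint gauge_feeler between 0.012 and 0.0165 m and linear speed of gauge below 0.02 m/s and angular speed of gauge below 0.15 rad/s and contact force between gauge and the fingers above 2 N and contact force between gauge and gauge_cradle below 0.2 N and contact force between gauge and sleeve_block below 0.2 N and height (world z) of feeler_tip above 0.05 m); the arm keeps its last pose, push and grip.
It fails at once if the loose valve body is moved more than 30 mm or knocked over (distance of loose_valve_body from where it was at the start of the episode above 0.03 m or angle between loose_valve_body's own z axis and vertical above 0.5 rad).
It fails at once if the bottle is moved more than 30 mm or knocked over (distance of threadlock from where it was at the start of the episode above 0.03 m or angle between threadlock's own z axis and vertical above 0.5 rad).
It fails at once if the cup is moved more than 30 mm or knocked over (distance of cup from where it was at the start of the episode above 0.03 m or angle between cup's own z axis and vertical above 0.5 rad).
It also fails if it takes over 51 s, if anything falls off the work surface, if the arm or the gripper's body presses on something with over 40 N, if the wrist force passes 120 N, or if a joint passes its speed limit or range.

## Working session

There is one attempt and no reset: what is moved stays moved. The work goes in short steps, each a Python script; the robot and the scene stay as the last script left them, time stands still between calls to the robot, and variables do not carry over. Pictures are saved under pics/ and viewed, at most 10 in all, crops included, and the job is handed in when it is done.

```bash
mkdir -p pics; cat > h.py <<'E'
import numpy as np, cv2
from scipy.spatial.transform import Rotation as R
from workcell import bot, hand, kinematics, get_obs, vision, hand_in
def snap(n,f):
    c=vision.read_camera(n); cv2.imwrite(f'pics/{f}.png',c['frame'][:,:,::-1]); np.savez(f'pics/{f}.npz',K=c['intrinsics'],V=c['view']); return c
def load(f):
    d=np.load(f'pics/{f}.npz'); return d['K'],d['V']
def ray(f,uv):
    K,V=load(f); d=V[:3,:3].T@np.linalg.solve(K,[uv[0],uv[1],1]); o=-V[:3,:3].T@V[:3,3]; return o,d/np.linalg.norm(d)
def plane(f,uv,z):
    o,d=ray(f,uv); return o+d*(z-o[2])/d[2]
def tri(obs):
    A=np.zeros((3,3));b=np.zeros(3);L=[ray(*q) for q in obs]
    for o,d in L:
        P=np.eye(3)-np.outer(d,d);A+=P;b+=P@o
    p=np.linalg.solve(A,b); return p,[np.linalg.norm(np.cross(p-o,d)) for o,d in L]
def proj(f,p):
    K,V=load(f); q=K@(V[:3,:3]@np.asarray(p)+V[:3,3]); return q[:2]/q[2]
E
python3 - <<'E'
from h import *
a=[snap(n,n+'0') for n in('scene','top')]
for n in('scene0','top0'):
    im=cv2.imread(f'pics/{n}.png'); cv2.imwrite(f'pics/{n}b.png',cv2.resize(im,(800,600),interpolation=cv2.INTER_CUBIC))
    K,V=load(n);print(n,np.round(K,1).tolist(),np.round(-V[:3,:3].T@V[:3,3],3),np.round(V[2,:3],2))
print(get_obs())
E
```

```text
scene0 [[458.5, 0.0, 254.7], [0.0, 458.5, 191.0], [0.0, 0.0, 1.0]] [-0.077 -0.755  1.1  ] [ 0.47  0.46 -0.75]
top0 [[405.7, 0.0, 257.8], [0.0, 405.7, 193.5], [0.0, 0.0, 1.0]] [ 0.441 -0.236  1.197] [ 0.07  0.03 -1.  ]
{'time_s': 0.1, 'joint_pos': array([ 1.10758018e+00,  3.53572022e-01,  1.63409007e+00,  1.20820965e-05,
        1.15520531e+00, -2.41972030e-03]), 'joint_vel': array([-0.00034655, -0.00145418, -0.00153008,  0.00073066,  0.00126622,
       -0.00095173]), 'joint_efforts': array([-9.32847106e-04, -6.06360126e+01, -3.42818427e+01, -1.18374205e-04,
        3.98118791e-03,  2.29284734e-05]), 'position': array([0.27773131, 0.55942735, 0.24762806]), 'orientation': array([ 2.28367564e-01,  9.73574779e-01, -6.18905991e-04, -1.52432069e-04]), 'wrist_force': array([ 0.04611721, -0.33890152, -0.00570137]), 'ft_torque': array([0.02988473, 0.00325688, 0.0246167 ]), 'grip_force': 0.0, 'gripper_width': 0.08560945398150657}
```

View pics/scene0b.png

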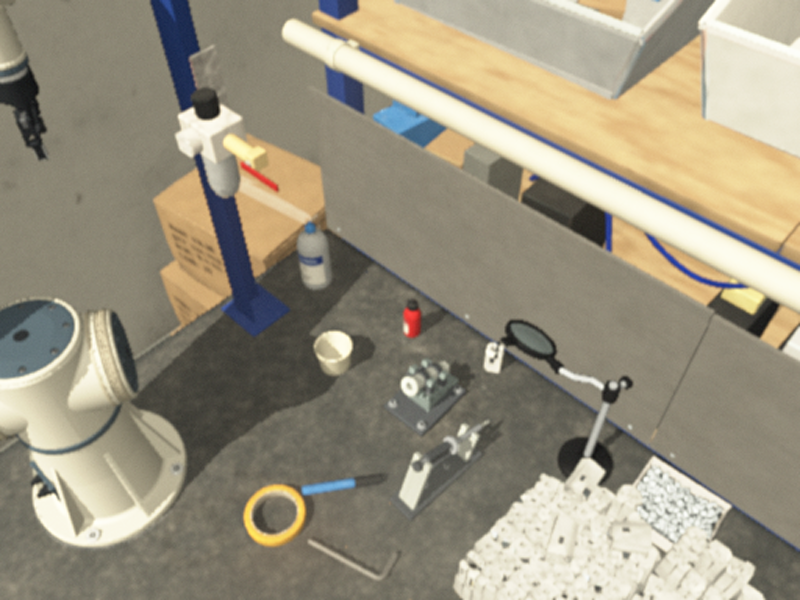

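View pics/top0b.png

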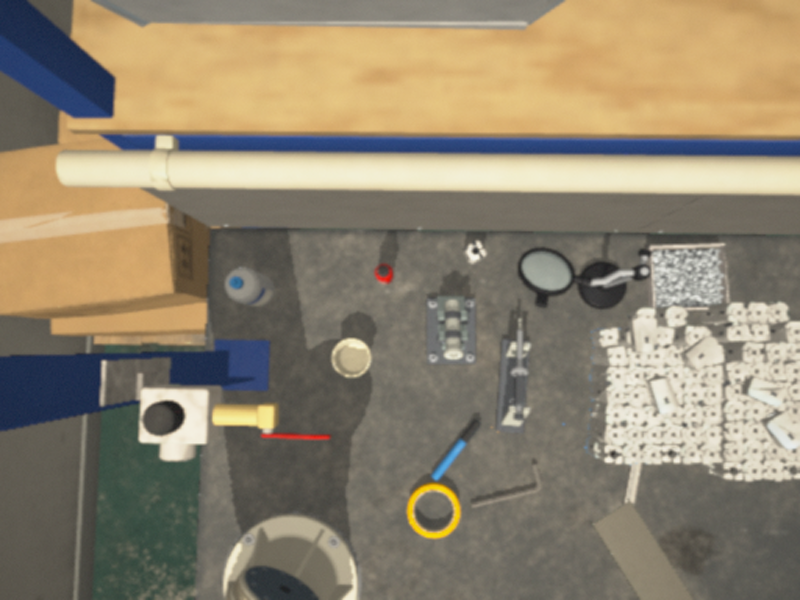

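The scene view shows the lens head at (530,340), sleeve with white mouth at (408,384), gauge/cradle from (415,470) to (487,425), valve body at (494,355) and bottle at (412,318). In the top view the lens is at (546,270) with its tab at (542,300), the sleeve at (452,330), the gauge from (513,420) to (519,305), and the valve body at (475,252). Next: enlarged crops and first ray casts.

```bash
python3 - <<'E'
from h import *
s=512/800
def q(x,y): return (x*s,y*s)
for n,uv,z in [('lens',(546,270),.215),('mouthtop',(452,355),.095),('gaugeknob',(514,415),.1),('tip',(519,303),.03),('valve',(475,254),.03),('bottle',(384,272),.09),('cup',(351,357),.05),('basecorners',(428,362),.012),('',(475,362),.012),('',(476,295),.012),('',(428,295),.012),('post',(643,260),.215)]:
    print(n,np.round(plane('top0',q(*uv),z),3))
print(tri([('top0',q(546,270)),('scene0',q(530,340))]), tri([('top0',q(452,355)),('scene0',q(408,384))]))
a=cv2.imread('pics/scene0.png')[180:340,230:420]; b=cv2.imread('pics/top0.png')[145:285,260:430]
A=cv2.resize(a,None,fx=3.1,fy=3.1,interpolation=cv2.INTER_CUBIC); cv2.imwrite('pics/c1.png',A)
B=cv2.resize(b,None,fx=4,fy=4,interpolation=cv2.INTER_CUBIC); cv2.imwrite('pics/c2.png',B)
E
```

```text
lens [ 0.561 -0.426  0.215]
mouthtop [ 0.425 -0.288  0.095]
gaugeknob [ 0.325 -0.395  0.1  ]
tip [ 0.521 -0.413  0.03 ]
valve [ 0.611 -0.331  0.03 ]
bottle [ 0.568 -0.167  0.09 ]
cup [ 0.417 -0.108  0.05 ]
basecorners [ 0.41  -0.248  0.012]
 [ 0.411 -0.335  0.012]
 [ 0.536 -0.335  0.012]
 [ 0.535 -0.246  0.012]
post [ 0.578 -0.575  0.215]
(array([ 0.56017313, -0.42582497,  0.21231406]), [np.float64(0.001030508061292629), np.float64(0.0010305080612926397)]) (array([ 0.42522799, -0.28859022,  0.0986061 ]), [np.float64(0.0006324938212483369), np.float64(0.000632493821248186)])
```

View pics/c2.png

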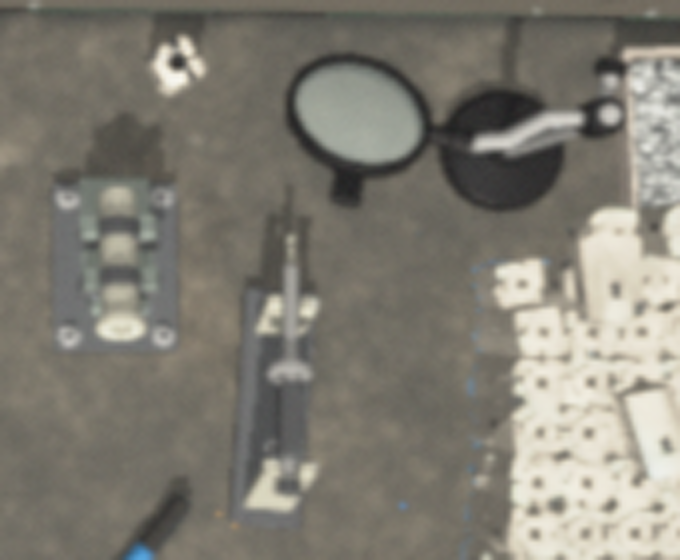

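View pics/c1.png

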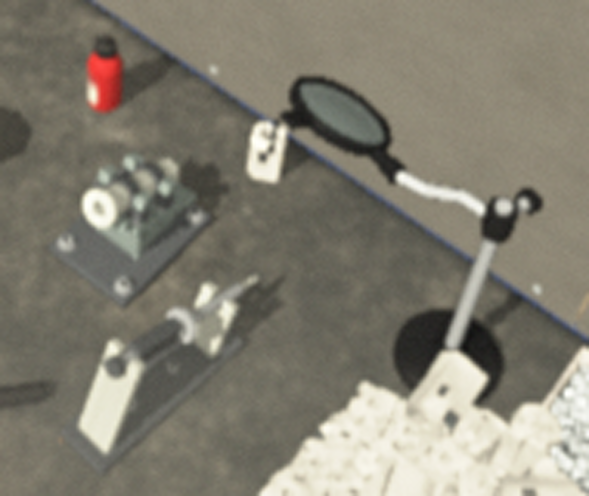

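The crops show the lens centre at c2 (359,113) and its tab end at (347,200), with the arm joint at (440,133). The gauge has its knob at (288,485), collar at (290,372) and tip at (289,190). The sleeve mouth is at c1 (98,207).

```bash
python3 - <<'E'
from h import *
t=lambda u,v:('top0',(260+u/4-.4,145+v/4-.4)); s=lambda u,v:('scene0',(230+u/3.1-.35,180+v/3.1-.35))
P={}
for n,a,b in [('lens',(359,113),(340,117)),('tabend',(347,200),(278,121)),('arm',(440,134),(391,166)),('posttop',(605,115),(502,208)),('collar',(290,372),(182,325)),('knob',(288,487),(116,362)),('tip',(289,190),(256,280)),('mouth',(121,326),(98,208)),('valve',(178,64),(267,135))]:
    p,e=tri([t(*a),s(*b)]); P[n]=p; print(n,np.round(p,4),np.round(e,4))
k=512/800
print('pipe',tri([('top0',(72*k,165*k)),('scene0',(292*k,30*k))]))
d=P['tip']-P['knob'];print('gauge len',np.linalg.norm(d),'pitch',np.degrees(np.arcsin(-d[2]/np.linalg.norm(d))),'yaw',np.degrees(np.arctan2(d[1],d[0])))
d=P['tabend']-P['lens'];print('tab',np.linalg.norm(d),np.degrees(np.arctan2(d[2],np.hypot(*d[:2]))),np.degrees(np.arctan2(-d[1],-d[0])))
d=P['posttop']-P['lens'];print('post',np.linalg.norm(d[:2]),np.degrees(np.arctan2(d[0],-d[1])))
# base plate corners of sleeve (z=.012)
for uv in [(66,340),(163,338),(161,198),(68,198)]: print(plane(*t(*uv),.014).round(4))
print(kinematics.solve_ik([.50,-.42,.30],[1,0,0,0]),kinematics.solve_ik([.50,-.42,.30],[.7071,.7071,0,0]))
E
```

```text
lens [ 0.5602 -0.4257  0.213 ] [0.0007 0.0007]
tabend [ 0.5023 -0.4094  0.249 ] [0.0043 0.0043]
arm [ 0.551  -0.4785  0.2056] [0.0022 0.0022]
posttop [ 0.56   -0.5684  0.2292] [0.0003 0.0003]
collar [ 0.3986 -0.4072  0.0735] [0.0005 0.0005]
knob [ 0.3241 -0.4017  0.1057] [0.0007 0.0007]
tip [ 5.209e-01 -4.085e-01  3.000e-04] [0.0109 0.0109]
mouth [ 0.4271 -0.2893  0.0928] [0.0008 0.0008]
valve [ 0.6128 -0.3292  0.0521] [0.0005 0.0005]
pipe (array([0.64296582, 0.18257905, 0.4740954 ]), [np.float64(0.003050906725120337), np.float64(0.0030509067251204497)])
gauge len 0.2233542854135699 pitch 28.162079934695893 yaw -1.9852926661187138
tab 0.07010085110945065 30.92531081126755 -15.702657259185173
post 0.14267558027847885 -0.076644467146312
[ 0.4158 -0.254   0.014 ]
[ 0.4187 -0.3242  0.014 ]
[ 0.5203 -0.3215  0.014 ]
[ 0.5191 -0.2538  0.014 ]
[-7.00956941e-01  3.55248500e-01  1.51327406e+00 -4.44089210e-16
  1.27307010e+00  8.69839385e-01] [-7.00956941e-01  3.55248500e-01  1.51327406e+00 -4.44089210e-16
  1.27307010e+00 -7.00956941e-01]
```

```bash
python3 - <<'E'
from h import *
from scipy.optimize import least_squares
D=[]
for r in np.linspace(.35,.8,8):
  for z in (.1,.3,.5):
    for p in (0,.4):
      a=-.6; q=(R.from_euler('z',a)*R.from_euler('y',-p)*R.from_quat([1,0,0,0])).as_quat()
      j=kinematics.solve_ik([r*np.cos(a),r*np.sin(a),z],q)
      if j is not None: D.append((r,z,*j))
D=np.array(D);print(len(D),D[:2].round(3))
def fk(x,j):
    a,h,L1,L2,L3,o=x; s=j[...,1]+j[...,2]; u=s+j[...,4]
    return a+L1*np.sin(j[...,1])+L2*np.sin(s)+o*np.cos(s)+L3*np.sin(u), h+L1*np.cos(j[...,1])+L2*np.cos(s)-o*np.sin(s)+L3*np.cos(u)
f=lambda x:np.r_[fk(x,D[:,2:])[0]-D[:,0],fk(x,D[:,2:])[1]-D[:,1]]
S=least_squares(f,[0,.3,.4,.4,.2,0]);print(S.x.round(4),abs(S.fun).max(),bot.tcp_to_tips)
for j in ([0,-.6,2.0,0,.9,0],[0,-.9,2.5,0,1.2,0],[0,-.8,1.6,0,0.6,0],[0,-.7,1.2,0,.3,0]):
    j=np.array(j);x=S.x
    print(j,'elbow',x[2]*np.sin(j[1]),x[1]+x[2]*np.cos(j[1]),'tcp',fk(x,j),'wrist',fk(np.r_[x[:4],0,x[5]],j))
E
```

```text
48 [[ 0.35   0.1   -0.604  0.17   2.319 -0.     0.653  1.567]
 [ 0.35   0.1   -0.607  0.062  2.575  0.025  0.105  1.54 ]]
[0.     0.294  0.5681 0.4943 0.3257 0.0585] 1.0249263883044257e-05 0.017
[ 0.  -0.6  2.   0.   0.9  0. ] elbow -0.32077080479765135 0.762875098352116 tcp (np.float64(0.41916124678650435), np.float64(0.5722342472640579)) wrist (np.float64(0.17628197427699185), np.float64(0.7892431037082935))
[ 0.  -0.9  2.5  0.   1.2  0. ] elbow -0.4450044321144656 0.6471394909377606 tcp (np.float64(0.15648601721275196), np.float64(0.26734795977885706)) wrist (np.float64(0.04737899089644383), np.float64(0.5742336740087595))
[ 0.  -0.8  1.6  0.   0.6  0. ] elbow -0.4075267119399812 0.6898016058295977 tcp (np.float64(0.30878602060049076), np.float64(1.0475775421327496)) wrist (np.float64(-0.012179033158006641), np.float64(0.9922185405540562))
[ 0.  -0.7  1.2  0.   0.3  0. ] elbow -0.3659771195702132 0.7285090589933928 tcp (np.float64(0.15598868326240528), np.float64(1.361171100477777)) wrist (np.float64(-0.07765716316980906), np.float64(1.1342508430414717))
```

```bash
python3 - <<'E'
from h import *
q=[1,0,0,0]
bot.goto_joints([1.108,-.5,1.0,0,.2,0]); print(get_obs()['time_s'])
bot.goto_joints([-.8,-.5,1.0,0,.2,.77]); print(get_obs()['time_s'])
bot.reach([.32,-.36,.42],q); print(get_obs()['time_s'])
hand.move_gripper(0)
c=snap('wrist','w0')
bot.reach([.498,-.411,.31],q)
o=get_obs();print(o['time_s'],o['position'],o['wrist_force'],o['gripper_width'])
snap('wrist','w1'); cv2.imwrite('pics/w01.png',np.hstack([cv2.resize(cv2.imread(f'pics/w{i}.png'),(400,300),interpolation=cv2.INTER_AREA) for i in (0,1)]))
E
```

```text
4.4583
6.7583
10.4333
12.1167 [ 0.49745979 -0.41104918  0.31072683] [-0.21949817  0.59656162  1.02779018] 0.0005189634455594245
```

View pics/w01.png

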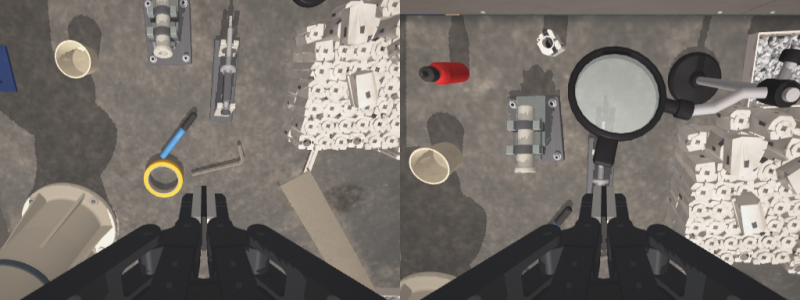

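The left half (hover back) shows the sleeve mouth at about (163,52) and the gauge from (218,115) to (233,5). The right half shows the lens at (617,90), its tab pointing at the fingers (604,160), and the sleeve mouth at (523,170). I'll push the tab down and check it.

```bash
python3 - <<'E'
from h import *
bot.servo_line([.498,-.411,.236],velocity=.1)
o=get_obs();print(o['time_s'],o['position'],o['wrist_force'])
snap('scene','s2')
bot.servo_line([.49,-.411,.30],velocity=.2)
snap('wrist','w2');snap('top','t2');print(get_obs()['time_s'])
a=cv2.imread('pics/s2.png')[190:260,300:420];a=cv2.resize(a,(480,280),interpolation=cv2.INTER_CUBIC)
b=cv2.resize(cv2.imread('pics/t2.png')[145:285,260:400],(280,280),interpolation=cv2.INTER_CUBIC)
w0=cv2.resize(cv2.imread('pics/w0.png')[0:160,170:320],(300,320),interpolation=cv2.INTER_CUBIC)
w2=cv2.resize(cv2.imread('pics/w2.png')[30:190,130:380],(500,320),interpolation=cv2.INTER_CUBIC)
cv2.imwrite('pics/m2.png',np.vstack([np.hstack([a,b,np.zeros((280,40,3),np.uint8)]),np.hstack([w0,w2])]))
E
```

```text
13.0583 [ 0.49849117 -0.41121253  0.23645328] [0.22910475 0.30206918 0.42303353]
13.6833
```

View pics/m2.png

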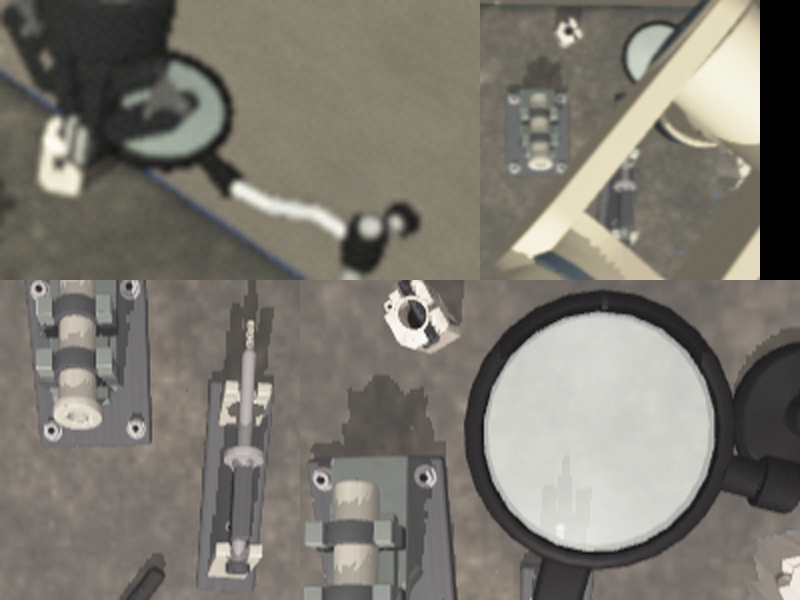

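Scene crop: the lens now shows as a flattened ellipse at about (165,108), so it has moved. In the wrist crop the ring is nearly round, x 467–735 and y 291–567. The back-hover crop has the sleeve mouth at (78,413), collar at (243,457), knob at (238,567) and rod end at (249,345).

```bash
python3 - <<'E'
from h import *
t=lambda u,v:('top0',(260+u/4-.4,145+v/4-.4)); s=lambda u,v:('scene0',(230+u/3.1-.35,180+v/3.1-.35))
w=lambda u,v:('w0',(170+u/2-.25,(v-280)/2-.25)); w2=lambda u,v:('w2',(130+(u-300)/2-.25,30+(v-280)/2-.25))
P={}
for n,L in dict(collar=[t(290,372),s(182,325),w(243,457)],knob=[t(288,487),s(116,362),w(238,567)],rodend=[t(291,262),w(249,347)],mouth=[t(121,326),s(98,208),w(78,413)],).items():
    p,e=tri(L);P[n]=p;print(n,p.round(4),np.round(e,4))
    if n!='rodend': p,e=tri([L[1],L[2]]);print('   sw',p.round(4),np.round(e,4))
for a,b in(('collar','knob'),('rodend','knob'),('rodend','collar')):
    d=P[a]-P[b];print(a,b,np.linalg.norm(d),np.degrees(np.arctan2(d[1],d[0])),np.degrees(np.arctan2(-d[2],np.hypot(*d[:2]))))
print('w0 plane collar',plane(*w(243,457),.072).round(4),'knob',plane(*w(238,567),.072+.0845*.342).round(4),'rod',plane(*w(249,347),.072-.075*.342).round(4),'mouth',plane(*w(78,413),.095).round(4))
print('base corners w0',[plane(*w(*x),.014).round(4) for x in((52,431),(136,429),(128,288),(39,288))])
for a,b in(((598,550),(603,311)),((485,432),(714,430))): 
    A,B=plane(*w2(*a),.219),plane(*w2(*b),.219);print('lens',A.round(4),B.round(4),np.linalg.norm(A-B))
print(ray('w2',(0,0))[0],load('w2')[0][0,0])
E
```

```text
collar [ 0.3988 -0.4067  0.0727] [0.0007 0.0007 0.0009]
   sw [ 0.3994 -0.4064  0.0715] [0.0007 0.0007]
knob [ 0.324  -0.4017  0.1058] [0.0006 0.0008 0.0002]
   sw [ 0.3242 -0.4019  0.106 ] [0.0005 0.0005]
rodend [ 0.4741 -0.4097  0.055 ] [0.0002 0.0002]
mouth [ 0.4275 -0.2893  0.0925] [0.0006 0.0011 0.0006]
   sw [ 0.4277 -0.2886  0.0912] [0.0007 0.0007]
collar knob 0.0819765819876207 -3.8811221088244787 23.843905572390593
rodend knob 0.15866541097938888 -3.0532816449021416 18.684293049954437
rodend collar 0.07738821385815976 -2.2293892300112144 13.214139895802084
w0 plane collar [ 0.399  -0.4059  0.072 ] knob [ 0.323  -0.402   0.1009] rod [ 0.4752 -0.4103  0.0464] mouth [ 0.428  -0.2898  0.095 ]
base corners w0 [array([ 0.4184, -0.2552,  0.014 ]), array([ 0.4198, -0.3237,  0.014 ]), array([ 0.5201, -0.3201,  0.014 ]), array([ 0.5201, -0.2525,  0.014 ])]
lens [ 0.5223 -0.4246  0.219 ] [ 0.5983 -0.4247  0.219 ] 0.07599674531270409
lens [ 0.5623 -0.3867  0.219 ] [ 0.5628 -0.4619  0.219 ] 0.07516406926980639
[ 0.57571824 -0.41155531  0.42658899] 305.34088883057296
```

```bash
python3 - <<'E'
from h import *
q=(R.from_euler('z',-3,degrees=True)*R.from_quat([1,0,0,0])).as_quat()
bot.reach([.363,-.4045,.17],q); hand.move_gripper(.06)
o=get_obs();print(o['time_s'],o['position'],o['gripper_width'])
snap('wrist','w3');snap('scene','s3')
a=cv2.imread('pics/s3.png')[190:260,300:420];a=cv2.resize(a,(400,233),interpolation=cv2.INTER_CUBIC)
a=np.vstack([a,np.zeros((600-233,400,3),np.uint8)])
b=cv2.resize(cv2.imread('pics/w3.png')[84:384,150:350],(400,600),interpolation=cv2.INTER_CUBIC)
c=cv2.resize(cv2.imread('pics/w3.png'),(400,300));a[290:590]=c
cv2.imwrite('pics/m3.png',np.hstack([a,b]))
E
```

```text
15.0417 [ 0.363079   -0.40449732  0.17004572] 0.05977035897117761
```

View pics/m3.png

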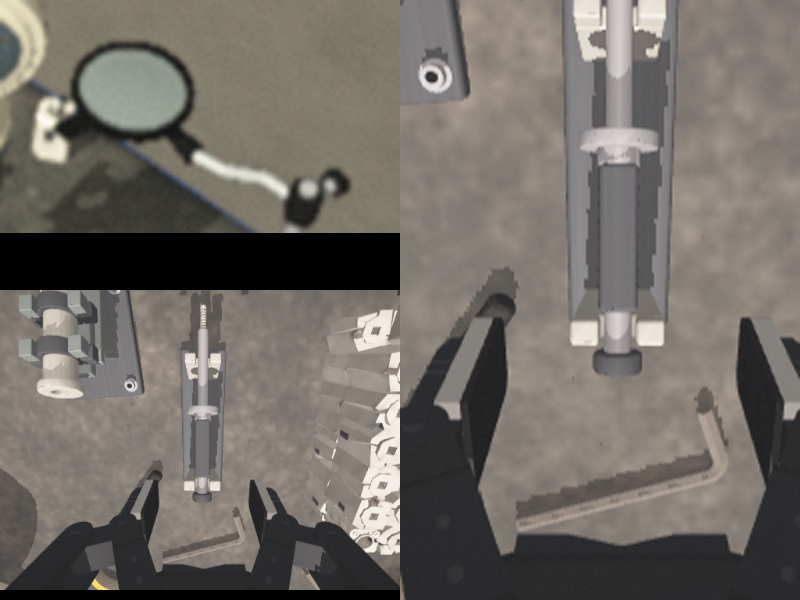

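The lens now looks flat: its glass spans x 78–190 and y 52–130 in the scene crop. The gauge runs parallel to the jaw centre line, with the collar at (619,140) and the knob at (617,362).

```bash
python3 - <<'E'
from h import *
w=lambda u,v:('w3',(150+(u-400)/2-.25,84+v/2-.25)); s=lambda u,v:('s3',(300+u*.3-.35,190+v*.3-.35))
for n,uv,z in(('collar top',(619,131),.086),('collar mid',(619,140),.072),('knob',(617,362),.1009),('hfront',(618,165),.072+.012*.342+.0094),('hrear',(618,308),.072+.065*.342+.0094),('rod',(620,90),.068)): print(n,plane(*w(*uv),z).round(4))
m=lambda u,v:('w3',(u/400*512-.25,(v-290)/300*384-.25))
print('mouth',plane(*m(59,387),.095).round(4), tri([m(59,387),('w0',(170+78/2-.25,133/2-.25))]))
# glass ellipse in scene by mask
im=cv2.imread('pics/s3.png');hsv=cv2.cvtColor(im,cv2.COLOR_BGR2HSV)
r=hsv[190:260,300:420]; c=im[216,339]; print('glass bgr',c)
mk=(np.abs(im.astype(int)-c).sum(2)<45).astype(np.uint8); n,l,st,ce=cv2.connectedComponentsWithStats(mk); k=l[216,339]; print(st[k])
cn=max(cv2.findContours((l==k).astype(np.uint8),cv2.RETR_EXTERNAL,cv2.CHAIN_APPROX_NONE)[0],key=len)[:,0]
P=np.array([plane('s3',p.astype(float),.217)[:2] for p in cn]).astype(np.float32); print(cv2.fitEllipse(P))
E
```

```text
collar top [ 0.4056 -0.4064  0.086 ]
collar mid [ 0.3993 -0.406   0.072 ]
knob [ 0.3225 -0.4011  0.1009]
hfront [ 0.3933 -0.4053  0.0855]
hrear [ 0.3462 -0.4028  0.1036]
rod [ 0.4171 -0.4073  0.068 ]
mouth [ 0.4303 -0.2886  0.095 ] (array([ 0.42915323, -0.28956024,  0.0958422 ]), [np.float64(0.001301898708929578), np.float64(0.0013018987089294918)])
glass bgr [149 161 151]
[325 206  30  22 527]
((0.5592709183692932, -0.4246676564216614), (0.06630995124578476, 0.07072398066520691), 35.45991134643555)
```

```bash
cat >> h.py <<'E'
D=np.pi/180
def grot(yaw,pitch): # gauge frame: x along (pitch = tip-down angle), y level
    return R.from_euler('ZY',[yaw,pitch],degrees=True)
Rg0=grot(-3.3,20); C0=np.array([.399,-.4061,.072])
T0=np.array([.363,-.4038,.0832]); Q0=R.from_euler('z',-3.3,degrees=True)*R.from_quat([1,0,0,0])
off=Rg0.inv().apply(T0-C0); Qrel=Rg0.inv()*Q0
def tcp(p,yaw,pitch,x=0.):   # TCP pose that puts gauge-axis point x at p
    G=grot(yaw,pitch); return p+G.apply(off-np.array([x,0,0])), (G*Qrel).as_quat()
YS=1.5; M=np.array([.4283,-.2891,.0945])
E
python3 - <<'E'
from h import *
print(off)
bot.servo_line(T0,Q0.as_quat(),velocity=.12)
hand.move_gripper(0,60)
o=get_obs();print(o['time_s'],o['position'],o['gripper_width'],o['grip_force'],o['wrist_force'])
bot.servo_line(T0+[0,0,.09],velocity=.15)
o=get_obs();print(o['time_s'],o['gripper_width'],o['wrist_force'])
p,q=tcp(M,YS,25,.115); print(p); bot.reach(p,q)
o=get_obs();print(o['time_s'],o['position'],o['gripper_width'],o['grip_force'],o['wrist_force'])
snap('wrist','w4');snap('scene','s4')
a=cv2.resize(cv2.imread('pics/w4.png')[60:285,130:380],(500,450),interpolation=cv2.INTER_CUBIC)
b=cv2.resize(cv2.imread('pics/s4.png')[205:280,215:315],(300,225),interpolation=cv2.INTER_CUBIC)
cv2.imwrite('pics/m4.png',np.hstack([a,np.vstack([b,b*0])]))
E
```

```text
[-0.03772788  0.00022388 -0.00181303]
16.5 [ 0.3632991  -0.40405162  0.08370638] 0.013128927032812293 59.56252992153168 [0.05138674 0.88000681 5.23534176]
17.25 0.01311330831421415 [-0.90276183  0.03133906 -0.70753325]
[ 0.28915715 -0.29251963  0.15740242]
17.85 [ 0.28892149 -0.29200017  0.15686646] 0.012918799281495839 61.4635956287384 [ 0.93491439 -0.61627682 -1.84176344]
```

View pics/m4.png

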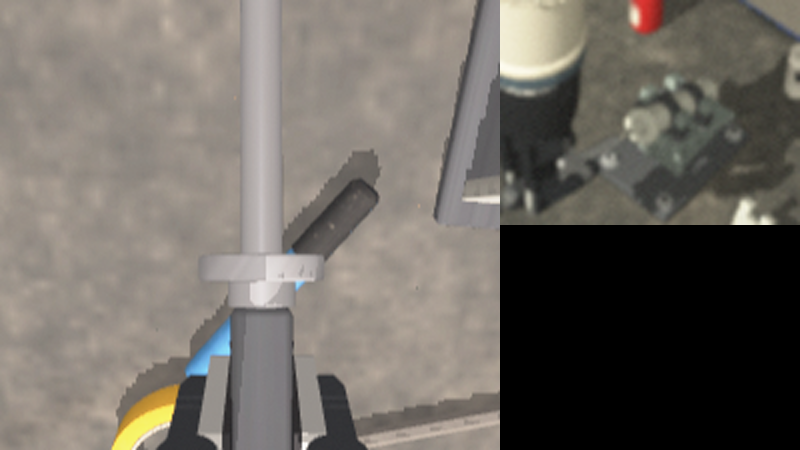

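The gauge is held straight between the pads, with its collar at (262,268) and its axis vertical in the picture. The mouth lies higher up in the frame. In the scene crop the sleeve mouth is at (640,128). I'll crop the tip and mouth from the same pictures.

```bash
python3 - <<'E'
from h import *
a=cv2.resize(cv2.imread('pics/w4.png')[0:150,210:310],(400,600),interpolation=cv2.INTER_CUBIC)
b=cv2.resize(cv2.imread('pics/s4.png')[225:275,225:275],(400,400),interpolation=cv2.INTER_CUBIC)
cv2.imwrite('pics/m5.png',np.hstack([a,np.vstack([b,b[:200]*0])]))
o=get_obs(); Q=R.from_quat(o['orientation']); G=Q*Qrel.inv(); C=o['position']-G.apply(off)
for n,x in(('tip',.1),('rodend',.075),('collar',0)):
    p=C+G.apply([x,0,0]);print(n,p.round(4),proj('w4',p).round(1),(proj('w4',p)-[210,0])*4,(proj('s4',p)-[225,225])*8+[400,0])
print('mouth',proj('w4',M),(proj('w4',M)-[210,0])*4,(proj('s4',M)-[225,225])*8+[400,0])
E
```

```text
tip [ 0.4154 -0.2902  0.1008] [262.5 -16.8] [210.0083986  -67.34609208] [670.06966423 183.33944477]
rodend [ 0.3927 -0.2907  0.1114] [262.5  35.1] [209.98825325 140.55398322] [623.17587965 208.83950249]
collar [ 0.3248 -0.2925  0.143 ] [262.5 192.4] [209.92730096 769.58166844] [472.9973874  290.50406114]
mouth [260.98450922 -46.20998845] [ 203.93803687 -184.83995382] [694.50854827 168.44839354]
```

View pics/m5.png

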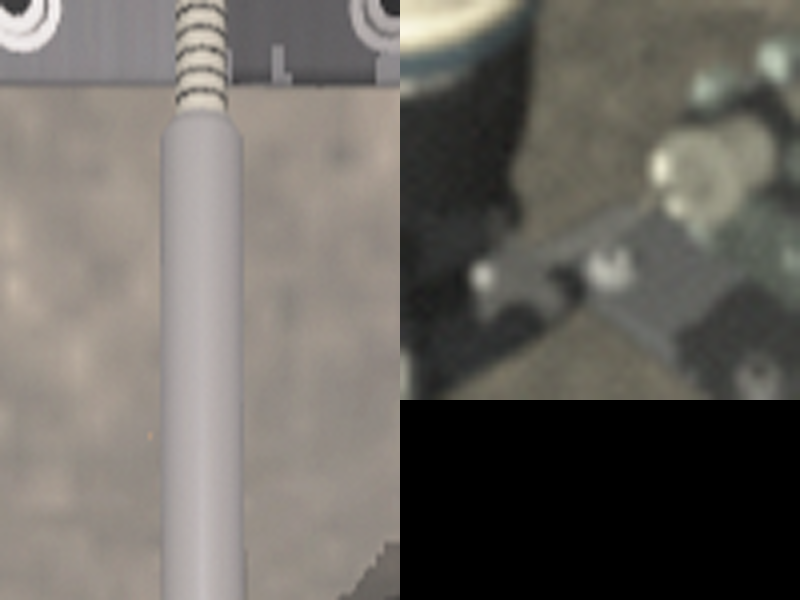

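The rod axis sits at x≈202 in the wrist crop, 2 px left of the prediction, which is about a 1 mm camera bias. Its heading matches. In the scene crop the mouth ring is at about (692,175), close to the predicted (694,168). I'll slide only the feeler in, then look again before the rod enters.

```bash
sed -i 's/^YS=.*/YS=1.5; M=np.array([.4283,-.2897,.095])/' h.py; python3 - <<'E'
from h import *
for x in(.105,.081):
    p,q=tcp(M,YS,25,x); bot.servo_line(p,q,velocity=.06); o=get_obs(); print(o['time_s'],(o['position']-p).round(4),o['wrist_force'].round(2),o['ft_torque'].round(2))
snap('wrist','w5');snap('scene','s5')
a=cv2.resize(cv2.imread('pics/w5.png')[0:100,195:325],(780,600),interpolation=cv2.INTER_CUBIC)
cv2.imwrite('pics/m6.png',a)
G=R.from_quat(o['orientation'])*Qrel.inv(); C=o['position']-G.apply(off)
for n,x in(('tip',.1),('rodend',.075)):
    p=C+G.apply([x,0,0]);print(n,p.round(4),((proj('w5',p)-[195,0])*6).round(1))
print('mouth',(proj('w5',M)-[195,0])*6)
gx=grot(YS,25)
print([((proj('w5',M+gx.apply([0,0.017*np.cos(t),.017*np.sin(t)]))-[195,0])*6).round(0) for t in (0,np.pi/2,np.pi,-np.pi/2)])
E
```

```text
18.2667 [ 0.0005 -0.0003 -0.0003] [ 0.81  0.64 -1.59] [ 0.01 -0.07  0.01]
18.8167 [ 0.      0.0002 -0.0002] [-0.54  0.27 -1.49] [ 0.03 -0.04  0.03]
tip [ 0.4455 -0.289   0.0867] [388.3 -86.2]
rodend [ 0.4229 -0.2896  0.0973] [388.6 223.6]
mouth [391.96091708 149.18803304]
[array([179., 149.]), array([392.,  16.]), array([605., 149.]), array([392., 255.])]
```

View pics/m6.png

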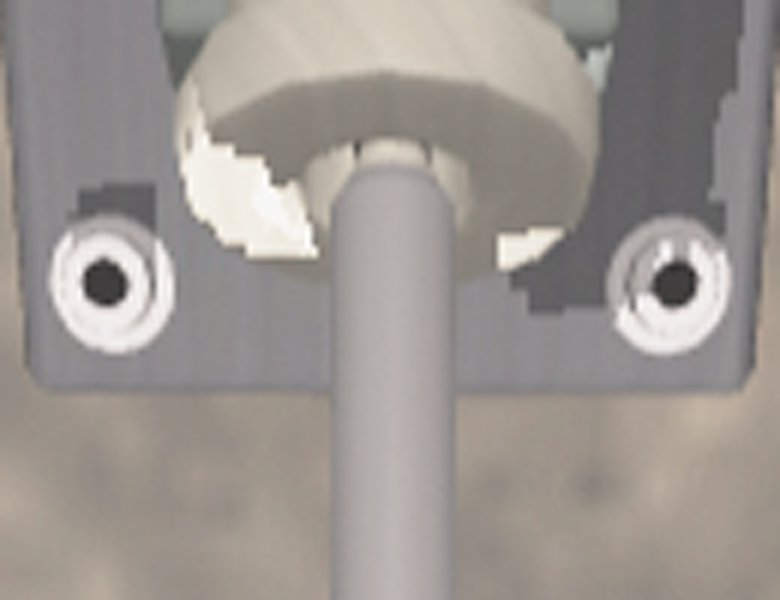

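The rod end (x≈392, row 165) sits inside the bore's outline, whose centre is at x≈387 and top edge at row 140. The mouth ring spans x 177–598 and rows 72–285. Lateral error is about 0.4 mm; I'll quantify the vertical and axial error from the same pixels.

```bash
python3 - <<'E'
from h import *
o=get_obs();G=R.from_quat(o['orientation'])*Qrel.inv(); C=o['position']-G.apply(off); gm=grot(YS,25)
f=lambda p:(((proj('w5',p)-[195,0])*6).round(0).tolist(), round(float((load('w5')[1]@np.r_[p,1])[2]),4))
for x,z in((.075,.004),(.075,0),(.071,.005),(0,.015),(-.006,.015),(-.012,.01)): print('gauge',x,z,f(C+G.apply([x,0,z])))
for z in(-.017,-.007,0,.007,.017): print('mouth',z,f(M+gm.apply([0,0,z])))
print('bolts',[f(np.array([*b,.014])) for b in((.4184,-.2552),(.4198,-.3237))])
V=load('w5')[1];print('cam fwd',V[2,:3],'down',V[1,:3])
# measure collar & handle rows in w5 along gauge column
im=cv2.cvtColor(cv2.imread('pics/w5.png'),cv2.COLOR_BGR2GRAY)
col=im[:,258:263].mean(1).astype(int);print({i:int(v) for i,v in enumerate(col) if 15<i<45 or 165<i<230})
for r in (45,60,80,120,160):
    g=np.abs(np.diff(im[r,235:290].astype(int))); print(r,[(235+i,int(g[i])) for i in np.argsort(-g)[:4]])
E
```

```text
gauge 0.075 0.004 ([390.0, 200.0], 0.1424)
gauge 0.075 0 ([390.0, 226.0], 0.1464)
gauge 0.071 0.005 ([390.0, 245.0], 0.1413)
gauge 0 0.015 ([390.0, 1165.0], 0.1304)
gauge -0.006 0.015 ([390.0, 1250.0], 0.1303)
gauge -0.012 0.01 ([390.0, 1328.0], 0.1352)
mouth -0.017 ([392.0, 255.0], 0.1633)
mouth -0.007 ([392.0, 195.0], 0.1533)
mouth 0 ([392.0, 149.0], 0.1463)
mouth 0.007 ([392.0, 98.0], 0.1393)
mouth 0.017 ([392.0, 16.0], 0.1293)
bolts [([108.0, 287.0], 0.2239), ([669.0, 291.0], 0.224)]
cam fwd [-0.41079504 -0.01059703 -0.91166613] down [-0.91135884 -0.02366886  0.41093169]
{16: 133, 17: 133, 18: 132, 19: 131, 20: 130, 21: 129, 22: 129, 23: 170, 24: 204, 25: 207, 26: 196, 27: 173, 28: 161, 29: 168, 30: 174, 31: 176, 32: 175, 33: 176, 34: 175, 35: 176, 36: 176, 37: 176, 38: 176, 39: 176, 40: 177, 41: 176, 42: 176, 43: 177, 44: 177, 166: 189, 167: 188, 168: 189, 169: 189, 170: 188, 171: 188, 172: 188, 173: 189, 174: 189, 175: 189, 176: 189, 177: 189, 178: 189, 179: 189, 180: 189, 181: 190, 182: 189, 183: 189, 184: 190, 185: 189, 186: 174, 187: 172, 188: 191, 189: 196, 190: 196, 191: 197, 192: 197, 193: 197, 194: 197, 195: 198, 196: 198, 197: 199, 198: 198, 199: 195, 200: 197, 201: 216, 202: 225, 203: 225, 204: 225, 205: 225, 206: 225, 207: 215, 208: 215, 209: 225, 210: 225, 211: 225, 212: 225, 213: 197, 214: 123, 215: 92, 216: 105, 217: 117, 218: 128, 219: 132, 220: 131, 221: 131, 222: 131, 223: 131, 224: 132, 225: 131, 226: 131, 227: 131, 228: 131, 229: 131}
45 [(np.int64(279), 39), (np.int64(250), 14), (np.int64(269), 14), (np.int64(268), 9)]
60 [(np.int64(250), 13), (np.int64(249), 11), (np.int64(269), 10), (np.int64(268), 9)]
80 [(np.int64(249), 14), (np.int64(268), 11), (np.int64(270), 11), (np.int64(269), 8)]
120 [(np.int64(249), 15), (np.int64(269), 12), (np.int64(251), 9), (np.int64(250), 8)]
160 [(np.int64(271), 16), (np.int64(250), 12), (np.int64(270), 12), (np.int64(269), 11)]
```

```bash
sed -i 's/^YS=.*/YS=1.5; M=np.array([.4283,-.2893,.095])/' h.py; cat >> h.py <<'E'
def advance(x0,x1,step,lim,dM=0,pitch=25,vel=.05,yaw=None):
    x=x0; gx=grot(YS,25)
    while True:
        x=max(x-step,x1); p,q=tcp(M+dM,YS if yaw is None else yaw,pitch,x); bot.servo_line(p,q,velocity=vel); o=get_obs()
        f=gx.inv().apply(o['wrist_force']); t=gx.inv().apply(o['ft_torque']); print(round(x,4),round(o['time_s'],2),'F',f.round(1),'T',t.round(2),'err',(gx.inv().apply(o['position']-p)*1e3).round(2),flush=True)
        if x<=x1 or np.linalg.norm(f-[.2,.3,-1.6])>lim: return x
E
python3 - <<'E'
from h import *
advance(.081,.056,.0025,5)
E
```

```text
0.0785 19.17 F [ 0.5  0.8 -0.7] T [-0.01 -0.01  0.01] err [-0.02 -0.01  0.03]
0.076 19.42 F [ 0.4  0.1 -1.3] T [-0.05  0.04 -0.03] err [ 0.08  0.02 -0.04]
0.0735 19.67 F [ 1.2 -0.6 -2.4] T [-0.01  0.02 -0.02] err [ 0.13  0.   -0.04]
0.071 19.92 F [ 0.4  0.5 -2. ] T [-0.01  0.04 -0.02] err [ 0.14  0.04 -0.04]
0.0685 20.17 F [ 0.5 -1.6 -2. ] T [ 0.    0.07 -0.02] err [ 0.14 -0.02 -0.  ]
0.066 20.42 F [ 2.   0.7 -2.1] T [0.02 0.03 0.05] err [ 0.14  0.01 -0.01]
0.0635 20.67 F [ 1.1 -0.  -2.5] T [-0.01  0.   -0.  ] err [ 0.16 -0.    0.01]
0.061 20.92 F [ 1.1 -0.4 -2.7] T [-0.01  0.    0.06] err [ 0.16 -0.02  0.01]
0.0585 21.17 F [ 1.4 -0.5 -1.7] T [ 0.02  0.04 -0.  ] err [ 0.18 -0.02  0.04]
0.056 21.42 F [ 1.4  1.2 -2.2] T [0.03 0.02 0.  ] err [ 0.18 -0.01  0.01]
```

The rod is entering without contact. I'll continue, then seat it gently.

```bash
python3 - <<'E'
from h import *
x=advance(.056,.024,.004,6)
if x<=.024: advance(x,-.006,.0015,9)
E
```

```text
0.052 21.67 F [ 1.7  0.2 -2.4] T [-0.03  0.06 -0.01] err [ 0.26 -0.03  0.01]
0.048 21.92 F [ 1.1 -0.  -1.9] T [-0.    0.03 -0.04] err [ 0.26  0.04 -0.04]
0.044 22.17 F [ 1.  -0.2 -2.1] T [ 0.02 -0.01 -0.03] err [ 0.26 -0.   -0.  ]
0.04 22.42 F [ 2.4 -0.1 -2.7] T [ 0.01  0.03 -0.05] err [ 0.27  0.01 -0.01]
0.036 22.67 F [ 2.1  0.1 -3. ] T [0.01 0.05 0.01] err [ 0.28 -0.01  0.03]
0.032 22.92 F [ 1.7  0.1 -3.1] T [-0.03  0.02 -0.07] err [ 0.25  0.   -0.02]
0.028 23.17 F [ 1.8 -0.3 -3.5] T [-0.02  0.03  0.03] err [ 0.28  0.   -0.02]
0.024 23.42 F [ 2.5  0.2 -3.4] T [-0.05  0.   -0.04] err [ 0.3  -0.02  0.01]
0.0225 23.67 F [ 1.7  0.6 -3.3] T [0.04 0.09 0.04] err [ 0.05  0.04 -0.03]
0.021 23.92 F [ 0.6  0.  -2.9] T [0.02 0.15 0.04] err [ 0.02  0.02 -0.04]
0.0195 24.17 F [ 0.9  0.2 -3.4] T [ 0.    0.25 -0.04] err [ 0.09 -0.01  0.  ]
0.018 24.42 F [ 0.2  0.6 -3.6] T [-0.01  0.27  0.01] err [ 0.03  0.03 -0.04]
0.0165 24.67 F [-1.3  0.8 -4.2] T [0.06 0.42 0.02] err [ 0.01  0.03 -0.04]
0.015 24.92 F [-1.6  0.1 -4.4] T [ 0.05  0.42 -0.01] err [ 0.09  0.04 -0.04]
0.0135 25.17 F [-1.  -0.2 -3.2] T [0.06 0.43 0.03] err [ 0.08  0.04 -0.04]
0.012 25.42 F [-0.1  0.1 -4.3] T [-0.03  0.5   0.  ] err [ 0.1   0.02 -0.04]
0.0105 25.67 F [-1.3  0.9 -3.5] T [0.06 0.49 0.05] err [ 0.09  0.02 -0.03]
0.009 25.92 F [-0.7  0.9 -4.4] T [0.05 0.5  0.1 ] err [ 0.08  0.03 -0.04]
0.0075 26.17 F [-1.4 -0.9 -3.9] T [0.05 0.56 0.06] err [ 0.08  0.03 -0.04]
0.006 26.42 F [-3.1 -0.1 -4.4] T [0.05 0.72 0.02] err [-0.06  0.06 -0.08]
0.0045 26.67 F [-15.   -0.    2.2] T [-0.07  1.82 -0.1 ] err [-1.48  0.12 -0.27]
```

Contact came at x≈5 mm with −15 N along the axis, where the collar should stop. I'll hold briefly, then withdraw.

```bash
python3 - <<'E'
from h import *
bot.dwell(.35); o=get_obs();print(o['time_s'],o['wrist_force'].round(1),o['gripper_width'],o['grip_force'])
snap('wrist','w6')
advance(.0045,.03,1,1) if 0 else None
gx=grot(YS,25)
for x in(.02,.06,.125):
    p,q=tcp(M,YS,25,x);bot.servo_line(p,q,velocity=.1);o=get_obs();print(x,o['time_s'],gx.inv().apply(o['wrist_force']).round(1),gx.inv().apply(o['ft_torque']).round(2))
p,q=tcp(M,YS,25,.125);bot.servo_line(p+[0,0,.06],q,velocity=.12)
o=get_obs();print(o['time_s'],o['position'],o['gripper_width'],o['wrist_force'].round(1))
snap('wrist','w7');snap('scene','s7')
for f in('w5','w6','w7'):
    im=cv2.cvtColor(cv2.imread(f'pics/{f}.png'),cv2.COLOR_BGR2GRAY);c=im[:,258:263].mean(1).astype(int);print(f,'collar rows',c[180:218].tolist(),'end rows',c[0:40].tolist())
    print([ (r,np.flatnonzero(np.abs(np.diff(im[r,225:295].astype(int)))>12)+225) for r in (60,100,150,194)])
E
```

```text
27.0167 [-11.2  -0.6   8.6] 0.012960296577819786 62.762510776519775
0.02 27.375 [-1.1  0.2 -4.8] [0.01 0.63 0.02]
0.06 27.925 [-1.1  0.9 -3.3] [ 0.01  0.48 -0.01]
0.125 28.725 [ 0.5 -0.8 -0.7] [ 0.01 -0.04  0.  ]
29.375 [ 0.28000308 -0.29268893  0.22157817] 0.012612762578826927 [-0.4  0.5 -0.7]
w5 collar rows [189, 190, 189, 189, 190, 189, 174, 172, 191, 196, 196, 197, 197, 197, 197, 198, 198, 199, 198, 195, 197, 216, 225, 225, 225, 225, 225, 215, 215, 225, 225, 225, 225, 197, 123, 92, 105, 117] end rows [202, 203, 203, 204, 205, 206, 207, 207, 208, 209, 209, 193, 161, 143, 138, 135, 133, 133, 132, 131, 130, 129, 129, 170, 204, 207, 196, 173, 161, 168, 174, 176, 175, 176, 175, 176, 176, 176, 176, 176]
[(60, array([250])), (100, array([249])), (150, array([271])), (194, array([228, 261, 287, 291]))]
w6 collar rows [217, 218, 217, 215, 212, 196, 155, 154, 182, 191, 194, 194, 194, 194, 194, 195, 195, 196, 196, 193, 186, 202, 215, 215, 217, 206, 190, 189, 210, 222, 222, 223, 223, 209, 147, 89, 101, 112] end rows [151, 92, 94, 95, 95, 95, 94, 94, 94, 94, 95, 95, 95, 97, 97, 98, 97, 98, 98, 99, 99, 98, 98, 98, 98, 98, 98, 98, 99, 99, 101, 90, 75, 71, 68, 102, 169, 199, 199, 200]
[(60, array([232, 233, 234, 235, 238])), (100, array([225, 226, 227, 229, 233, 293])), (150, array([232, 286])), (194, array([228, 261, 287]))]
w7 collar rows [186, 186, 186, 185, 185, 185, 169, 168, 187, 197, 200, 200, 199, 200, 200, 201, 201, 200, 200, 200, 203, 217, 222, 222, 222, 222, 211, 205, 218, 222, 222, 222, 222, 193, 121, 91, 104, 114] end rows [136, 136, 135, 135, 135, 136, 149, 180, 198, 202, 201, 202, 202, 202, 203, 153, 138, 192, 203, 203, 160, 111, 171, 204, 204, 173, 119, 134, 158, 164, 170, 172, 172, 172, 173, 172, 172, 173, 173, 173]
[(60, array([249])), (100, array([269])), (150, array([270, 274, 275])), (194, array([260, 282, 287]))]
```

The picture taken while seated shows the bright sleeve right up to the collar (row 185). After withdrawal the collar and rod rows are unchanged, so nothing slipped, and the feeler tip shows at row 7: about 10–11 mm out, so about 14 mm pushed in. Now level the gauge and move under the lens.

```bash
python3 - <<'E'
from h import *
X=.0893; L=np.array([.560,-.425,.155])
p,q=tcp(L-[.11,0,0],0,0,X);print(p);bot.reach(p,q);print(get_obs()['time_s'])
p,q=tcp(L,0,0,X);print(p);bot.servo_line(p,q,velocity=.08);bot.dwell(.4)
o=get_obs();print(o['time_s'],(o['position']-p).round(4),o['gripper_width'],o['grip_force'],o['wrist_force'].round(1),np.abs(o['joint_vel']).max())
snap('wrist','w8');snap('scene','s8');snap('top','t8')
def glass(f,c0):
    im=cv2.imread(f'pics/{f}.png');u,v=np.round(proj(f,c0)).astype(int);print(f,'px',u,v,'bgr',im[v,u])
    return im
for f in('s8','s3'):
    im=glass(f,[.56,-.425,.217]);u,v=np.round(proj(f,[.56,-.425,.217])).astype(int)
    mk=((np.abs(im.astype(int)-[149,161,151]).sum(2)<60)).astype(np.uint8);n,l,st,_=cv2.connectedComponentsWithStats(mk);w=l[v-10:v+11,u-14:u+15];k=np.bincount(w[w>0]).argmax();print(st[k])
    cn=max(cv2.findContours((l==k).astype(np.uint8),0,1)[0],key=len)[:,0];h=cv2.convexHull(cn)[:,0]
    print(cv2.fitEllipse(np.array([plane(f,x.astype(float),.217)[:2] for x in h]).astype(np.float32)))
E
```

```text
[ 0.32297212 -0.42477612  0.15318697]
30.1917
[ 0.43297212 -0.42477612  0.15318697]
32.1167 [-0.0001 -0.      0.    ] 0.012934912082462285 61.524503231048584 [-0.8 -0.5 -0.6] 0.001285106314645157
s8 px 340 216 bgr [143 157 145]
[324 206  31  22 535]
((0.5592787265777588, -0.4245797097682953), (0.06899663060903549, 0.07310853898525238), 41.585548400878906)
s3 px 340 216 bgr [150 163 152]
[324 206  31  22 541]
((0.5593798756599426, -0.42463743686676025), (0.06944654881954193, 0.0734119638800621), 39.292015075683594)
```

```bash
python3 - <<'E'
from h import *
im=cv2.cvtColor(cv2.imread('pics/w8.png'),cv2.COLOR_BGR2GRAY);c=im[:,258:263].mean(1).astype(int);print(c[180:218].tolist(),c[:40].tolist())
print(hand_in())
E
```

```text
[163, 163, 163, 163, 162, 163, 152, 148, 159, 163, 164, 164, 163, 163, 163, 164, 165, 165, 164, 161, 144, 150, 165, 165, 166, 165, 165, 166, 166, 165, 166, 165, 165, 141, 94, 77, 84, 89] [187, 187, 187, 195, 205, 207, 214, 175, 73, 38, 38, 39, 41, 45, 45, 45, 46, 46, 46, 46, 45, 44, 42, 40, 38, 36, 35, 35, 35, 34, 32, 32, 32, 30, 30, 29, 28, 28, 29, 29]
the job is handed in; nothing more can be done
None
```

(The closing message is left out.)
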